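Power down a board tester, release its toggle clamp and lay the tested board in the tray

TASK

The circuit board in the sloping tester has finished its test. First turn the sunk voltage knob fully down to its off stop, and only then throw the toggle clamp's red handle right back so that its arm stands clear. Take the board out of its nest and lay it flat, components up, centred on the pink bed of the black tray; leave the clamp open and the knob off, and do not disturb the things lying around.

Things in the scene. Friction and masses are not known exactly. Their poses are not given: they have to be found in the camera images.
- tester: Dark console with an aluminium panel (200 mm up the slope x 240 wide) at 25 degrees, knob left, nest and clamp right; fixed. Origin on the worktop under the panel's middle; x level from low front edge (45 mm high) to back (129 mm), y left, z up. In this frame the panel's up-slope direction is (cos 25, 0, sin 25), its outward normal (-sin 25, 0, cos 25), its face's middle (0, 0, 87 mm).
- voltage_knob (a joint): Knob angle, rad. 0 = off: hard stop, the bar's white pointer at the red tick, 150 degrees from up-slope counted anticlockwise as seen facing the panel (7 o'clock). Grows clockwise, range 0 to 4.7, starts 0.8 to 1.4; so turn it anticlockwise to off. Axis = panel normal. Friction 0.03 Nm; stays where left.
- knob_grip (a point): Point on the axis of the black voltage knob, mid-height of its bar (42 mm long, 14 wide, 20 high; grip its two long sides). It lies 18.5 mm above the floor of a round guard well, 96 mm in diameter, 26 mm deep, sunk in the panel; the bar's top is level with the panel. Fingers must enter partly opened (outer spread under 90 mm), along the panel normal.
- clamp_arm (a joint): Steel clamp arm with rubber-tipped spindle that presses on the board, rad: 0 = clamped, 1.75 = fully open (stop), where it stays. The red handle drives it by an over-centre toggle: push it up-slope, away from the board, with about 7 N at the grip; past centre it moves easily and lies back 98 degrees. The raised spindle then ends 126 mm off the panel, 74 mm up-slope of the seated board's middle.
- clamp_pivot (a point): Pivot of the clamp arm, 50 mm out from the panel's face, 85 mm up-slope of the seated board's middle. During the throw handle_grip runs (to 2 mm) on a circle of radius 95 mm about this point, in the plane of up-slope and normal, from straight out along the normal to 8 degrees past the up-slope direction.
- handle_grip (a point): Point on the axis of the clamp's red handle, a round grip 19 mm thick reaching from 47 mm below this point to 33 mm beyond it. Clamped, the handle points straight out along the panel's normal and this point is 145 mm from the panel's face; thrown, it lies back, pointing up the slope.
- board: Green circuit board, 90 x 58 mm, 4 mm thick, about 110 g, components up to 16 mm high on its upper face within its outline. Take it across its 58 mm width at mid-length; the gripper may pass closely over the components. Origin: centre of the underside; x along the 90 mm (up-slope in the nest), y across, z out of the component side. Starts seated in the nest.
- seat (a point): Centre of the underside of a seated board: parallel to the panel, 22 mm above its face, on two black rails near the board's ends and between eight white locators that stand 3 mm higher than its top (1.5 mm play; lift it out along the normal). The middle 50 mm of both long edges is free for fingers, with 18 mm of free height under the board there.
- tray: Black open tray fixed to the worktop, 146 x 126 mm, rim 14 mm high, walls and floor 4 mm, with a raised pink bed in its middle: 90 mm (x) by 44 mm (y), top 12 mm above the worktop. Origin: centre of the underside; x along the 146 mm, z up.
- tray_bed (a point): Centre of the top of the tray's pink bed, where the middle of the board's underside shall lie.
- cell_holder: Bystander: green and yellow battery cell in a black holder, 42 x 90 mm, 36 mm high. Origin: centre of its underside.
- masking_tape: Bystander: roll of masking tape lying flat, 96 mm across, 25 mm high. Origin: centre of its underside.
- marker_red: Bystander: white marker with red cap lying on the worktop, 140 mm long, 13 mm thick. Origin: middle of its underside.
- stop_clock: Bystander: yellow digital timer lying on the worktop, 68 x 62 mm, 18 mm high. Origin: centre of its underside.

How it is judged:
By the outcome, as a careful person would: the job done as asked, in the order asked, and still so for the second after the job is handed in, with the robot touching nothing.
It also fails if it takes over 62 s, if anything falls off the work surface, if the arm or the gripper's body presses on something with over 40 N, if the wrist force passes 120 N, or if a joint passes its speed limit or range.

ROBOT

A 6-joint arm with a two-finger parallel gripper is mounted at the origin on a cart in front of the work surface, level with it; the furniture and walls round the work are solid. World frame = base frame: x ahead of the robot, y to its left, z up, the work surface at z = 0. Lengths are in m, angles in rad, forces in N, time in s.
With the tool pointing down it reaches from about 0.3 to 0.775 m from the base axis. Payload 14.6 kg.
Tool frame: the origin (TCP) lies midway between the tips of the shut fingers; the grasp point (between the pads) lies 19 mm behind it (ctrl.pinch_z is the distance from the TCP to the grasp point, in m); z points along the fingers, y is the line along which they close (so a half turn about z gives the same grasp; the last joint's range is limited). The gripper opens to 94 mm and grips with 3 to 60 N. Pads are 16 mm wide; open, the fingers measure 119 mm over their backs; the gripper's body (75 mm by 177 mm) begins 78 mm behind the grasp point.
Start: joints at [1.251, 0.3, 1.521, -0, 1.321, -0.067], TCP at [0.138, 0.533, 0.205] pointing down, gripper open.
Joint ranges: [-3.03, 3.03], [-0.79, 2.21], [0.23, 2.52], [-1.04, 4.18], [0, 3.07], [-2.55, 2.55]. Speed limits (rad/s): [2.22, 2.22, 2.57, 3.14, 3.14, 3.14].

INTERFACE

Orientations are given as [roll, pitch, yaw] about the fixed x, y, z axes, in that order (R = Rz(yaw) Ry(pitch) Rx(roll)).
In Python, from station import ctrl gives the robot as it stands.
- The arm moves only by the tool jog_arm, never from a script. Its argument "motion" is a list of rows, each a list of 7 numbers: the shift along the tool's x, y, z in m, then the turn, a rotation vector about the tool's x, y, z in rad, then the opening, from -1 (shut) to 1 (fully open). In form: [[tx, ty, tz, rx, ry, rz, gripper], ...]. A call has 1 to 5 rows; each row shifts and turns the commanded pose from where the row before left it, along the tool's axes as they then stand; what a row does not reach is not made up. A row lasts 1/10 s, in which the tool goes at most 50 mm and 8.59 degrees, less where a joint would pass 70% of its speed; a pose out of reach is approached as far as the arm can. A call is refused whole if a number of a shift passes 0.05 or a number of a turn 0.15, either way. A call with a gripper value outside its range is refused whole. The fingers move at their own pace and stop on an object; "squeeze" is the grip in N (left out, the last holds). Time passes only in rows, so rows that do not move let the fingers close. It gives the time, the measured TCP pose, the force, the opening and the grip force at its end, in the units of the state.
- ctrl.get_obs(): the state, without advancing time (a new reading comes with each control period).
- ctrl.camera(name): name is "scene" or "top" or "wrist"; returns the picture (384x512x3 uint8, red, green, blue); there is no depth.
- ctrl.camera_model(name): a dict with "intrinsics" (3x3 intrinsics, pixels), "rvec" (rotation vector, rad) and "tvec" (3), from world to camera coordinates, as OpenCV has them. Camera axes: x right, y down, z forward; pixel columns grow to the right and rows downward; lengths in m; the calibration is good to about 2 mm. A picture is of the moment at which its call begins: read the wrist's pose just before it. camera_model takes no time and is no camera call; for the wrist camera it gives the pose at the moment of the call.
- ctrl.hand_in(): hands the job in; it is judged then, once.
The state is a dict: "time_s": time; "qpos": joint angles; "joint_vel": joint speeds; "tau": joint torques, N m; "ee_pos": TCP position; "eef_rot": TCP orientation; "force": force on the tool from outside, world axes, zero at the start; "moment": the same for the moment, N m; "grip_width": finger opening in m; "grip_force": force on a finger pad.
Only numpy, scipy, OpenCV 4.12 (cv2) and the standard library are available. Lean on these libraries where they do the work, as an engineer would, in place of code of your own. Each camera call takes 0.05 s, during which the arm holds its last target. There are 200 camera calls.

## Working session

There is one attempt and no reset: what is moved stays moved. The work goes in short steps, Python scripts to look and compute and a tool call to move; the robot and the scene stay as the last step left them, time stands still between calls to the robot, and variables do not carry over. Pictures are saved under pics/ and viewed, at most 10 in all, crops included, and the job is handed in when it is done.

Besides the shell and the picture viewer there is one more tool, called after "Call:" as a command line: name --pt "numbers of a row" for each row, then --argument value for the rest. jog_arm: Moves the arm, as the interface text tells. Its arguments: {"type":"object","properties":{"motion":{"type":"array"},"squeeze":{"type":"number"}},"required":["motion"]}

```bash
mkdir -p pics; ls; python3 - <<'E'
from station import ctrl
import cv2,numpy as np
for n in ["scene","top"]:
    im=ctrl.camera(n); cv2.imwrite(f"pics/{n}0.png",cv2.resize(im[:,:,::-1],(800,600),interpolation=cv2.INTER_CUBIC))
    m=ctrl.camera_model(n); print(n,m)
print(ctrl.get_obs())
E
```

```text
pics
scene {'intrinsics': array([[463.22737678,   0.        , 251.01153252],
       [  0.        , 463.22737678, 186.1874625 ],
       [  0.        ,   0.        ,   1.        ]]), 'rvec': array([ 0.95614453, -2.26404286,  1.25100953]), 'tvec': array([0.50913339, 0.21225192, 1.16424024])}
top {'intrinsics': array([[361.38973272,   0.        , 254.49489196],
       [  0.        , 361.38973272, 187.49726177],
       [  0.        ,   0.        ,   1.        ]]), 'rvec': array([ 2.18941316, -2.18780955,  0.10389882]), 'tvec': array([0.24687072, 0.47711349, 1.05250771])}
{'time_s': 0.1, 'qpos': array([ 1.25144065e+00,  3.00406800e-01,  1.52149756e+00, -1.16238850e-05,
        1.32069080e+00, -6.66166288e-02]), 'joint_vel': array([-0.00154452, -0.00218056, -0.00017714,  0.00025104, -0.00208982,
       -0.0014481 ]), 'tau': array([ 1.03213697e-03, -5.32659960e+01, -3.53285587e+01,  7.08943186e-02,
        2.35424400e-02, -5.58960767e-05]), 'ee_pos': array([0.13747525, 0.53230951, 0.20495693]), 'eef_rot': array([-3.14059162e+00, -5.54998976e-05,  2.88885646e+00]), 'force': array([ 0.06585244, -1.12518861, -0.72452705]), 'moment': array([-0.00192316,  0.02762523, -0.00792763]), 'grip_force': 0.0, 'grip_width': 0.0941740270453431}
```

View pics/scene0.png

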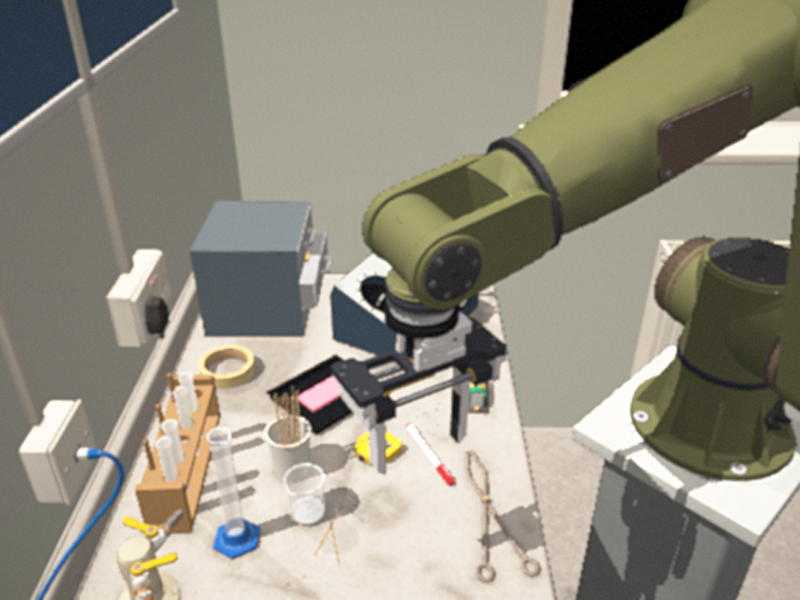

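View pics/top0.png

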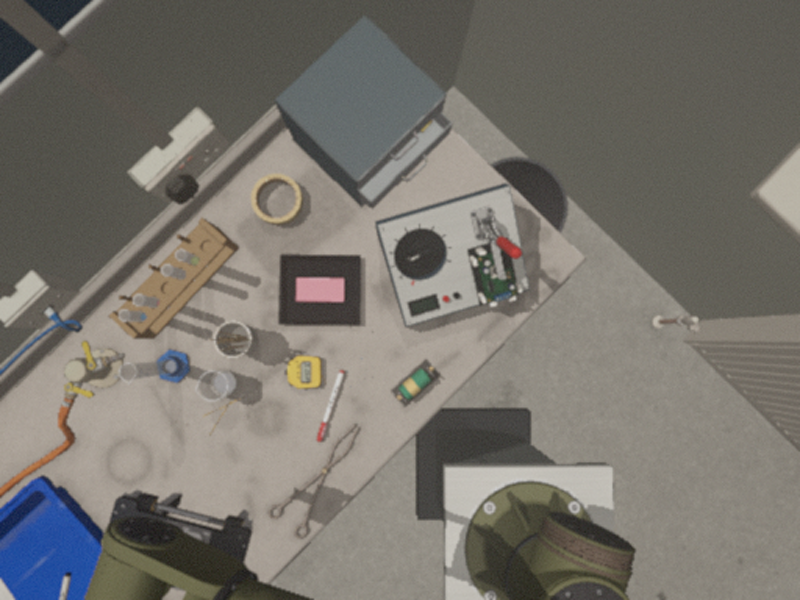

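The top view shows the tray (pink bed ~(320,290)), tester (panel corners ~(377,222),(507,186),(535,293),(407,326)), knob ~(420,253), red handle ~(508,247). I'll enlarge it.

```bash
python3 - <<'E'
from station import ctrl
import cv2,numpy as np
im=np.mean([ctrl.camera("top").astype(float) for _ in range(3)],0).astype(np.uint8)
c=im[112:224,232:348,::-1]; cv2.imwrite("pics/t1.png",cv2.resize(c,None,fx=5,fy=5,interpolation=cv2.INTER_CUBIC))
# pink bed and tray
hsv=cv2.cvtColor(im,cv2.COLOR_RGB2HSV)
p=((im[:,:,0]>im[:,:,1].astype(int)+40)&(im[:,:,2]>im[:,:,1].astype(int)+8)).astype(np.uint8)
p[:, :180]=0; p[:,232:]=0; p[:160]=0; p[205:]=0
c,_=cv2.findContours(p,0,2); c=max(c,key=cv2.contourArea); r=cv2.minAreaRect(c); M=cv2.moments(p,True); print(r,M['m10']/M['m00'],M['m01']/M['m00'],cv2.contourArea(c))
E
cat > h.py <<'E'
from station import ctrl
import numpy as np,cv2
from scipy.spatial.transform import Rotation as R
def cam(n):
    m=ctrl.camera_model(n); return m['intrinsics'],np.array(m['rvec']),np.array(m['tvec'])
def plane(n,uv,z):
    K,r,t=cam(n); Rm=cv2.Rodrigues(r)[0]; o=-Rm.T@t
    d=Rm.T@np.linalg.inv(K)@np.array([uv[0],uv[1],1.]); return o+d*(z-o[2])/d[2]
def proj(n,P):
    K,r,t=cam(n); return cv2.projectPoints(np.array(P,float).reshape(-1,3),r,t,K,None)[0][:,0]
E
```

```text
((217.75001525878906, 191.75), (0.7071067094802856, 1.4142134189605713), 45.0) 206.56 188.56 0.5
```

View pics/t1.png

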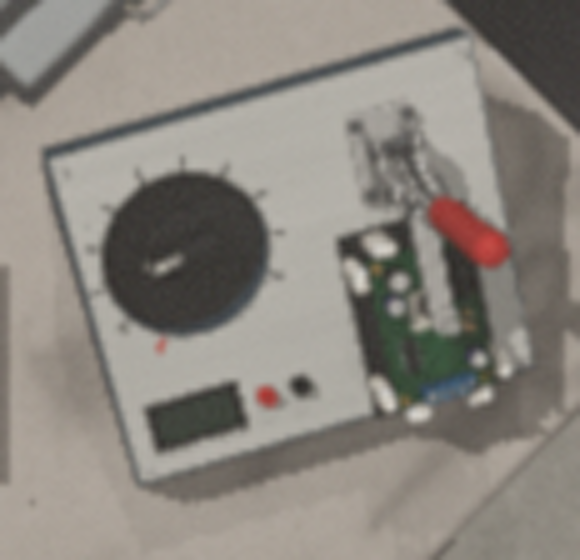

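The crop shows panel corners at (45,150), (465,33), (140,482), the well centred at ~(186,253), pointer bar toward the left (148,268), red tick at (162,345), and the clamped handle tip at (492,250).

```bash
cat >> h.py <<'E'
a=np.deg2rad(25); U=np.array([np.cos(a),0,np.sin(a)]); N=np.array([-np.sin(a),0,np.cos(a)]); Y=np.array([0,1.,0])
def pan(u,v,n=0): return np.array([0,0,.087])+u*U+v*Y+n*N   # tester frame
E
python3 - <<'E'
from h import *
from scipy.optimize import least_squares
z=lambda x,y:np.array([232+(x+.5)/5-.5,112+(y+.5)/5-.5])
px=np.array([z(45,150),z(465,33),z(140,482)])
L=np.array([pan(.1,.12),pan(.1,-.12),pan(-.1,.12)])
W=lambda p,L:R.from_euler('z',p[2]).apply(L)+[p[0],p[1],0]
f=lambda p:(proj('top',W(p,L))-px).ravel()
s=least_squares(f,[.5,-.0,0.]);print(s.x,s.fun,np.rad2deg(s.x[2]))
def onpan(uv,n=0):
    g=least_squares(lambda q:(proj('top',W(s.x,pan(q[0],q[1],n)))-uv).ravel(),[0,0]).x; return g.round(4),W(s.x,pan(*g,n)).round(4)
print('well',onpan(z(186,253)),'tip',onpan(z(492,250),.178))
# board corners approx: pale green corners
for c in [(340,240),(375,412),(495,390)]: print('bd',onpan(z(*c),.026))
im=np.mean([ctrl.camera("top").astype(float) for _ in range(2)],0)
b=im[155:215,172:238]; p=(b[:,:,0]>b[:,:,1]+35).astype(np.uint8)
c,_=cv2.findContours(p,0,1); c=max(c,key=cv2.contourArea); r=cv2.minAreaRect(c);print(r,cv2.contourArea(c))
M=cv2.moments(p,True);ct=np.array([M['m10'],M['m01']])/M['m00']+[172,155];print(ct,plane('top',ct,.012))
bx=[plane('top',q+[172,155],.012) for q in cv2.boxPoints(r)];print(np.round(bx,4), np.linalg.norm(np.diff(bx,axis=0),axis=1))
E
```

```text
[0.53675454 0.14609232 0.29153637] [-0.34875817  0.72101573  1.00340477 -0.83828226 -0.68824761  0.09393785] 16.703803593860677
well (array([0.0239, 0.0593]), array([0.5405, 0.2091, 0.0971])) tip (array([ 0.0406, -0.0593]), array([0.517 , 0.0783, 0.2655]))
bd (array([ 0.0146, -0.0208]), array([0.5449, 0.1268, 0.1167]))
bd (array([-0.0889, -0.0187]), array([0.4544, 0.1019, 0.073 ]))
bd (array([-0.0972, -0.088 ]), array([0.4671, 0.0333, 0.0695]))
((32.5, 29.999998092651367), (31.472692489624023, 15.278409957885742), 2.38594388961792) 431.5
[204.24789916 185.03991597] [0.48443394 0.39628635 0.012     ]
[[0.4637 0.4427 0.012 ]
 [0.5092 0.4415 0.012 ]
 [0.5055 0.3482 0.012 ]
 [0.46   0.3497 0.012 ]] [0.04547222 0.09340916 0.04551891]
```

```bash
cat >> h.py <<'E'
from scipy.linalg import logm,expm
import json,os
P=json.load(open('tester.json')) if os.path.exists('tester.json') else [0.53675,0.14609,0.29154]
def W(L,p=None):
    p=P if p is None else p; return R.from_euler('z',p[2]).apply(L)+[p[0],p[1],0]
def Wd(d): return R.from_euler('z',P[2]).apply(d)
def T(pos,rot):
    M=np.eye(4); M[:3,:3]=rot.as_matrix(); M[:3,3]=pos; return M
def cur():
    o=ctrl.get_obs(); return T(o['ee_pos'],R.from_euler('xyz',o['eef_rot']))
def panrot(th=0):  # tool z=-N, y=U turned by th about +N (CCW facing panel)
    M=np.stack([Wd(Y),Wd(U),Wd(-N)],1); return R.from_matrix(M)*R.from_rotvec([0,0,-th])
def plan(goal,n=None,start=None):
    S=cur() if start is None else start
    D=np.linalg.inv(S)@goal; d=D[:3,3]; w=R.from_matrix(D[:3,:3]).as_rotvec()
    if n is None: n=int(np.ceil(max(np.linalg.norm(d)/.045,np.linalg.norm(w)/.14,1)))
    E=expm(np.real(logm(D))/n)
    print('n',n,'row',E[:3,3].round(4).tolist(),R.from_matrix(E[:3,:3]).as_rotvec().round(4).tolist(),'| total',d.round(4),w.round(4))
E
python3 - <<'E'
from h import *
S=cur(); S[2,3]+=.15
plan(T(W(pan(-.02,0,.26)),panrot()),start=S)
K,r,t=cam('wrist'); Rm=cv2.Rodrigues(r)[0]; C=np.eye(4);C[:3,:3]=Rm.T;C[:3,3]=-Rm.T@t; print((np.linalg.inv(cur())@C).round(3),K[0,0])
E
```

```text
n 12 row [-0.0421, -0.0125, 0.0026] [-0.0331, -0.0186, 0.0841] | total [-0.3737 -0.3405  0.0412] [-0.3974 -0.2237  1.0096]
[[ 0.    -0.963 -0.269  0.079]
 [ 1.     0.001 -0.001 -0.001]
 [ 0.001 -0.269  0.963 -0.179]
 [ 0.     0.     0.     1.   ]] 277.3458451244146
```

Call:
jog_arm --pt "0 0 -0.05 0 0 0 1" --pt "0 0 -0.05 0 0 0 1" --pt "0 0 -0.05 0 0 0 1"

```text
time_s: 0.65
ee_pos: [0.1374, 0.5321, 0.3574]
eef_rot: [-3.141, -0.0, 2.889]
force: [0.7, 0.7, -0.1]
grip_width: 0.0941
grip_force: 0.0
```

Call:
jog_arm --pt "-0.042 -0.0125 0.0026 -0.033 -0.0186 0.084 1" --pt "-0.042 -0.0125 0.0026 -0.033 -0.0186 0.084 1" --pt "-0.042 -0.0125 0.0026 -0.033 -0.0186 0.084 1" --pt "-0.042 -0.0125 0.0026 -0.033 -0.0186 0.084 1" --pt "-0.042 -0.0125 0.0026 -0.033 -0.0186 0.084 1"

```text
time_s: 1.15
ee_pos: [0.3043, 0.3898, 0.344]
eef_rot: [2.96, 0.056, 2.459]
force: [0.3, 0.2, 0.4]
grip_width: 0.0941
grip_force: 0.0
```

Call:
jog_arm --pt "-0.042 -0.0125 0.0026 -0.033 -0.0186 0.084 1" --pt "-0.042 -0.0125 0.0026 -0.033 -0.0186 0.084 1" --pt "-0.042 -0.0125 0.0026 -0.033 -0.0186 0.084 1" --pt "-0.042 -0.0125 0.0026 -0.033 -0.0186 0.084 1" --pt "-0.042 -0.0125 0.0026 -0.033 -0.0186 0.084 1"

```text
time_s: 1.65
ee_pos: [0.3992, 0.1944, 0.3269]
eef_rot: [2.773, 0.032, 2.03]
force: [0.9, -0.6, 0.7]
grip_width: 0.0942
grip_force: 0.0
```

Call:
jog_arm --pt "-0.042 -0.0125 0.0026 -0.033 -0.0186 0.084 1" --pt "-0.042 -0.0125 0.0026 -0.033 -0.0186 0.084 1" --pt "0 0 0 0 0 0 1" --pt "0 0 0 0 0 0 1"

```text
time_s: 2.05
ee_pos: [0.4139, 0.1098, 0.315]
eef_rot: [2.706, 0.0, 1.862]
force: [0.7, -0.3, 0.1]
grip_width: 0.0945
grip_force: 0.0
```

```bash
python3 - <<'E'
from h import *
print(ctrl.get_obs()['qpos'].round(3)); plan(T(W(pan(-.02,0,.26)),panrot()))
im=ctrl.camera('wrist'); np.save('w1.npy',im); m=ctrl.camera_model('wrist'); np.savez('w1m.npz',**m)
cv2.imwrite('pics/w1.png',cv2.resize(im[:,:,::-1],(800,600),interpolation=cv2.INTER_CUBIC))
E
```

```text
[ 0.131 -0.319  1.94   0.075  1.09  -0.18 ]
n 1 row [-0.0006, -0.0003, 0.0008] [-0.0008, 0.0005, -0.0001] | total [-0.0006 -0.0003  0.0008] [-0.0008  0.0005 -0.0001]
```

View pics/w1.png

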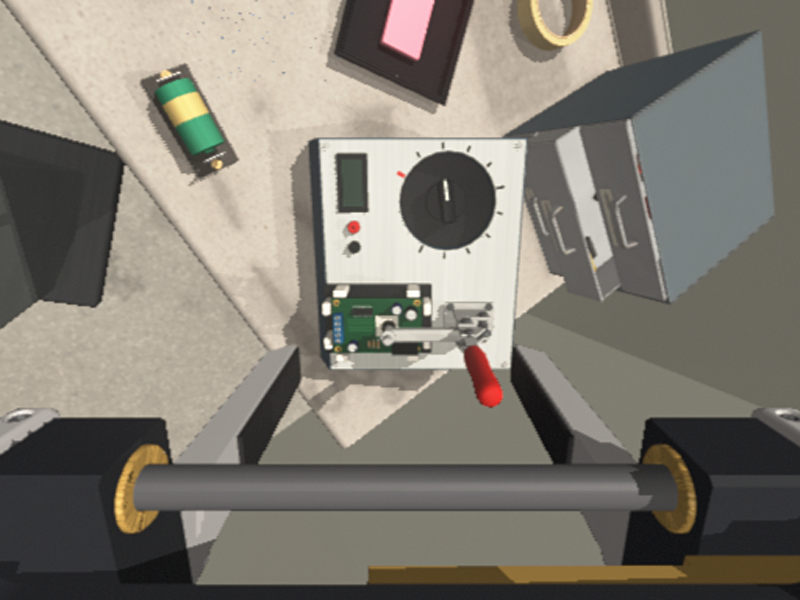

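The wrist view shows the whole panel: corners at about (318,139), (527,139), (512,369), well centre (448,200), pointer up (i.e. left on the panel), board (330–432, 296–352), handle tip (490,396). Enlarging for accuracy.

```bash
python3 - <<'E'
import numpy as np,cv2
im=np.load('w1.npy'); c=im[84:264,196:346,::-1]; c=cv2.resize(c,None,fx=3.3333,fy=3.3333,interpolation=cv2.INTER_CUBIC); print(c.shape)
cv2.imwrite('pics/w1c.png',c)
E
```

```text
(600, 500, 3)
```

View pics/w1c.png

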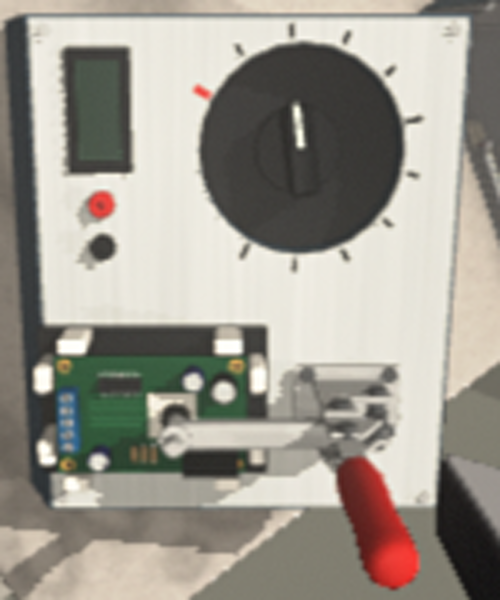

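Crop readings: corners (27,16), (471,14), (437,507), (50,507); well centre (302,147); bar from (297,101) to (304,195); board top corners (55,357), (250,357), (245,473), (57,473); handle tip (397,565).

```bash
python3 - <<'E'
from h import *
from scipy.optimize import least_squares
m=np.load('w1m.npz'); f=10/3
z=lambda x,y:np.array([196+(x+.5)/f-.5,84+(y+.5)/f-.5])
pr=lambda Pw:cv2.projectPoints(np.array(Pw,float).reshape(-1,3),m['rvec'],m['tvec'],m['intrinsics'],None)[0][:,0]
zt=lambda x,y:np.array([232+(x+.5)/5-.5,112+(y+.5)/5-.5])
L=np.array([pan(-.1,.12),pan(.1,.12),pan(.1,-.12),pan(-.1,-.12)])
px=np.array([z(27,16),z(471,14),z(437,507),z(50,507)])
s=least_squares(lambda p:(pr(W(L,p))-px).ravel(),P); p=s.x; print(p,s.fun.round(2))
Lt=L[[1,2,0]]; pt=np.array([zt(45,150),zt(465,33),zt(140,482)])
print('top resid',(proj('top',W(Lt,p))-pt).round(2).tolist())
json.dump(list(p),open('tester.json','w'))
def on(uv,n=0): return least_squares(lambda q:(pr(W(pan(q[0],q[1],n),p))-uv).ravel(),[0,0]).x.round(4)
print('well',on(z(302,147)))
a1,b1=on(z(297,101)),on(z(304,195)); print('bar',a1,b1,(a1+b1)/2,'angle from up',np.rad2deg(np.arctan2(*(a1-b1)[::-1])))
B=[on(z(*c),.026) for c in [(55,357),(250,357),(245,473),(57,473)]]; print('board',B,np.mean(B,0))
print('tip',on(z(397,565),.178))
# refine against brightness of both? tray bed in wrist
def pl(uv,zz):
    return least_squares(lambda q:(pr([q[0],q[1],zz])-uv).ravel(),[.5,.4]).x
E
```

```text
[0.53270995 0.14485593 0.29557621] [-0.79 -0.75  0.85 -0.32  0.42  0.79  0.12  0.81]
top resid [[0.03, 2.43], [1.3, 0.5], [-0.09, 1.63]]
well [0.0251 0.062 ]
bar [0.0223 0.0824] [0.0266 0.0401] [0.02445 0.06125] angle from up 95.80445461604187
board [array([-0.0892, -0.0314]), array([ 0.001 , -0.0314]), array([-0.0008, -0.089 ]), array([-0.0909, -0.089 ])] [-0.044975 -0.0602  ]
tip [ 0.0412 -0.0575]
```

```bash
python3 - <<'E'
from h import *
plan(T(W(pan(.025,.0615,.06)),panrot(.10)))
E
```

```text
n 5 row [0.0116, 0.0086, 0.0398] [-0.0002, 0.0003, -0.0203] | total [0.0598 0.0407 0.1989] [-0.0009  0.0013 -0.1017]
```

Call:
jog_arm --pt "0.0116 0.0086 0.04 0 0 -0.02 0" --pt "0.0116 0.0086 0.04 0 0 -0.02 0" --pt "0.0116 0.0086 0.04 0 0 -0.02 0" --pt "0.0116 0.0086 0.04 0 0 -0.02 0" --pt "0.0116 0.0086 0.04 0 0 -0.02 0"

```text
time_s: 2.6
ee_pos: [0.5128, 0.2056, 0.1491]
eef_rot: [2.708, 0.043, 1.96]
force: [0.7, 0.1, 1.1]
grip_width: 0.0574
grip_force: 0.0
```

Call:
jog_arm --pt "0 0 0 0 0 0 0" --pt "0 0 0 0 0 0 0" --pt "0 0 0 0 0 0 0"

```text
time_s: 2.9
ee_pos: [0.5126, 0.2033, 0.1522]
eef_rot: [2.706, 0.043, 1.956]
force: [1.2, 0.7, -0.1]
grip_width: 0.0472
grip_force: 0.0
```

```bash
python3 - <<'E'
from h import *
plan(T(W(pan(.025,.0615,.06)),panrot(.10)))
im=ctrl.camera('wrist'); np.save('w2.npy',im); m=ctrl.camera_model('wrist'); np.savez('w2m.npz',**m)
pr=lambda Pw:cv2.projectPoints(np.array(Pw,float).reshape(-1,3),m['rvec'],m['tvec'],m['intrinsics'],None)[0][:,0]
v=cv2.resize(im[:,:,::-1],(800,600),interpolation=cv2.INTER_CUBIC)
q=[W(pan(.025+.048*np.cos(t),.0615+.048*np.sin(t))) for t in np.linspace(0,2*np.pi,60)]
for x in pr(q): cv2.circle(v,tuple(int(k) for k in x*1.5625),1,(0,255,255),-1)
cv2.imwrite('pics/w2.png',v)
E
```

```text
n 1 row [-0.0002, -0.0006, 0.0] [0.001, 0.0008, -0.001] | total [-0.0002 -0.0006  0.    ] [ 0.001   0.0008 -0.001 ]
```

View pics/w2.png

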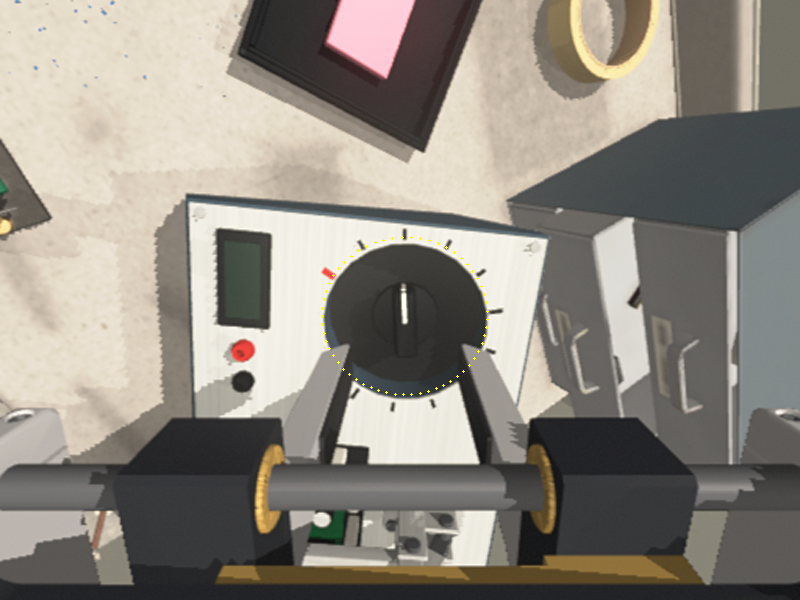

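The well rim (325–488, 244–398) matches the projected circle, maybe ~2 mm low in y; bar is vertical at x≈404 with pointer up. Panel corners (187,195), (547,235).

```bash
python3 - <<'E'
from h import *
from scipy.optimize import least_squares
m=np.load('w2m.npz');f=1.5625
pr=lambda Pw:cv2.projectPoints(np.array(Pw,float).reshape(-1,3),m['rvec'],m['tvec'],m['intrinsics'],None)[0][:,0]
print((pr(W(np.array([pan(-.1,.12),pan(.1,.12)])))*f).round(1))
on=lambda x,y,n=0: least_squares(lambda q:(pr(W(pan(q[0],q[1],n)))-np.array([x/f,y/f])).ravel(),[0,0]).x.round(4)
print(on(325,318)[0],on(488,318)[0],on(406,244)[1],on(406,398)[1])
print('bar far',on(403,283,.0025),'near',on(406,356,.0025))
# rim of dark by brightness along vertical through 406
im=np.load('w2.npy').mean(2); print(im[150:162,260].round(0)); print(im[245:262,260].round())
E
```

```text
[[184.4 195.2]
 [551.2 232.3]]
-0.0214 0.0729 0.1057 0.0116
bar far [0.0216 0.084 ] near [0.0277 0.0403]
[188. 187. 187. 211. 238. 219. 117.  65.  63.  63.  64.  65.]
[ 65.  64.  64.  64.  64.  63.  62.  62.  62.  99. 184. 236. 241. 239.
 238. 238. 238.]
```

Call:
jog_arm --pt "-0.0015 0 0.02 0 0 -0.02 0" --pt "0 0 0.02 0 0 0 0" --pt "0 0 0.02 0 0 0 0" --pt "0 0 0.01 0 0 0 0" --pt "0 0 0.01 0 0 0 0"

```text
time_s: 3.45
ee_pos: [0.5459, 0.2109, 0.0789]
eef_rot: [2.707, 0.051, 1.973]
force: [-0.1, -1.0, -0.1]
grip_width: 0.0471
grip_force: 0.0
```

Call:
jog_arm --pt "0 0 0 0 0 0 -0.3" --pt "0 0 0 0 0 0 -1" --pt "0 0 0 0 0 0 -1" --pt "0 0 0 0 0 0 -1" --pt "0 0 0 0 0 0 -1" --squeeze 15

```text
time_s: 3.95
ee_pos: [0.546, 0.211, 0.0788]
eef_rot: [2.707, 0.051, 1.973]
force: [11.3, 4.5, -12.2]
grip_width: 0.0405
grip_force: 15.0
```

```bash
python3 - <<'E'
from h import *
o=ctrl.get_obs(); print(o['time_s'],o['force'],o['moment'],o['grip_width'],o['grip_force']); plan(T(W(pan(.025,.06,-.02)),panrot(.12)))
E
```

```text
3.95 [ 11.2655692    4.45165315 -12.24974139] [ 0.2053198  -0.78432616  0.04058569] 0.040493702086347075 14.990229159593582
n 1 row [0.0006, -0.0005, -0.001] [0.0007, 0.0014, -0.0022] | total [ 0.0006 -0.0005 -0.001 ] [ 0.0007  0.0014 -0.0022]
```

Width of 40 mm means the fingers caught the knob's round base skirt; reopen, raise 6 mm and regrip the bar.

Call:
jog_arm --pt "0 0 0 0 0 0 0" --pt "0 0 0 0 0 0 0" --pt "0 0 -0.006 0 0 0 0" --pt "0 0 0 0 0 0 0" --pt "0 0 0 0 0 0 -1" --squeeze 15

```text
time_s: 4.45
ee_pos: [0.5431, 0.2102, 0.084]
eef_rot: [2.708, 0.051, 1.973]
force: [0.2, 0.4, -1.4]
grip_width: 0.0423
grip_force: 0.0
```

Call:
jog_arm --pt "0 0 0 0 0 0 -1" --pt "0 0 0 0 0 0 -1" --pt "0 0 0 0 0 0 -1" --pt "0 0 0 0 0 0 -1" --pt "0 0 0 0 0 0 -1"

```text
time_s: 4.95
ee_pos: [0.5438, 0.2104, 0.0839]
eef_rot: [2.707, 0.051, 1.973]
force: [6.1, 2.7, -1.4]
grip_width: 0.0139
grip_force: 15.0
```

```bash
python3 - <<'E'
from h import *
o=ctrl.get_obs(); print(o['time_s'],o['force'],o['moment'],o['grip_width'],o['grip_force']); plan(T(W(pan(.025,.06,-.014)),panrot(.12)))
E
```

```text
4.95 [ 6.08972862  2.70308208 -1.4230771 ] [ 0.16734238 -0.55783745  0.0802541 ] 0.013898445397489679 14.99437227845192
n 1 row [0.0006, -0.0005, -0.0013] [0.0007, 0.0014, -0.002] | total [ 0.0006 -0.0005 -0.0013] [ 0.0007  0.0014 -0.002 ]
```

Call:
jog_arm --pt "0 0.001 0 0 0 -0.1 -1" --pt "0 0 0 0 0 -0.1 -1" --pt "0 0 0 0 0 -0.1 -1" --pt "0 0 0 0 0 -0.1 -1" --pt "0 0 0 0 0 0 -1"

```text
time_s: 5.45
ee_pos: [0.5438, 0.2104, 0.0839]
eef_rot: [2.759, 0.212, 2.344]
force: [-0.6, -0.8, 2.7]
grip_width: 0.0136
grip_force: 15.0
```

```bash
python3 - <<'E'
from h import *
o=ctrl.get_obs(); n=Wd(N); print(o['force'],o['moment'],o['moment']@n,o['grip_width'],o['qpos'].round(2)); plan(T(W(pan(.025,.06,-.014)),panrot(.52)))
E
```

```text
[-0.5721656  -0.83202019  2.74738661] [-0.34636539  0.26878401 -0.10366595] 0.01299057943472753 0.01361434595081951 [ 0.31  0.31  1.89 -0.02  0.51 -0.49]
n 1 row [0.0008, -0.0003, -0.0014] [-0.0018, 0.0007, -0.0004] | total [ 0.0008 -0.0003 -0.0014] [-0.0018  0.0007 -0.0004]
```

Call:
jog_arm --pt "0 0 0 0 0 -0.1 -1" --pt "0 0 0 0 0 -0.1 -1" --pt "0 0 0 0 0 -0.1 -1" --pt "0 0 0 0 0 -0.1 -1" --pt "0 0 0 0 0 0 -1"

```text
time_s: 5.95
ee_pos: [0.5439, 0.2104, 0.0839]
eef_rot: [2.867, 0.342, 2.735]
force: [-1.7, -2.5, 1.4]
grip_width: 0.0139
grip_force: 15.0
```

```bash
python3 - <<'E'
from h import *
o=ctrl.get_obs(); n=Wd(N); print(o['force'],o['moment'],o['moment']@n,o['grip_width'],o['qpos'].round(2)); plan(T(W(pan(.025,.06,-.014)),panrot(.92)))
E
```

```text
[-1.70262576 -2.50321633  1.37892469] [-0.34458031  0.21274727 -0.05614914] 0.06223213833337453 0.013942725400222246 [ 0.31  0.31  1.89 -0.02  0.51 -0.89]
n 1 row [0.0009, 0.0, -0.0014] [-0.0019, -0.0, -0.0032] | total [ 0.0009  0.     -0.0014] [-0.0019 -0.     -0.0032]
```

Call:
jog_arm --pt "0 0 0 0 0 -0.06 -1" --pt "0 0 0 0 0 -0.06 -1" --pt "0 0 0 0 0 0 -1"

```text
time_s: 6.25
ee_pos: [0.5439, 0.2104, 0.0839]
eef_rot: [2.91, 0.372, 2.857]
force: [-1.4, -2.3, 2.0]
grip_width: 0.0139
grip_force: 15.0
```

```bash
python3 - <<'E'
from h import *
o=ctrl.get_obs(); n=Wd(N); print(o['force'],o['moment'],o['moment']@n,o['grip_width']); plan(T(W(pan(.025,.06,-.014)),panrot(1.04)))
E
```

```text
[-1.41080326 -2.26894552  1.98502027] [-0.38674612  0.20180603 -0.11992207] 0.02282842521755329 0.013909370457344744
n 1 row [0.0008, 0.0001, -0.0014] [-0.0019, -0.0003, -0.0056] | total [ 0.0008  0.0001 -0.0014] [-0.0019 -0.0003 -0.0056]
```

Call:
jog_arm --pt "0 0 0 0 0 -0.04 -1" --pt "0 0 0 0 0 -0.04 -1" --pt "0 0 0 0 0 0 -1"

```text
time_s: 6.55
ee_pos: [0.5437, 0.2105, 0.0838]
eef_rot: [2.94, 0.388, 2.94]
force: [-2.7, -1.8, 3.2]
grip_width: 0.0146
grip_force: 15.8
```

```bash
python3 - <<'E'
from h import *
o=ctrl.get_obs(); n=Wd(N); print(o['force'],o['moment'],o['moment']@n,o['grip_width']); plan(T(W(pan(.025,.06,-.014)),panrot(1.12)))
E
```

```text
[-2.65011635 -1.81412942  3.20989341] [-0.0631617   0.51679712 -0.42403459] -0.42239041427862883 0.014591669344532314
n 1 row [0.0006, 0.0001, -0.0014] [-0.0018, -0.0008, -0.0064] | total [ 0.0006  0.0001 -0.0014] [-0.0018 -0.0008 -0.0064]
```

Call:
jog_arm --pt "0 0 0 0 0 0 -0.1" --pt "0 0 0 0 0 0 -0.1" --pt "0 0 0 0 0 0 -0.1" --pt "0 0 -0.03 0 0 0 -0.1" --pt "0 0 -0.05 0 0 0 -0.1"

```text
time_s: 7.05
ee_pos: [0.5104, 0.2004, 0.1546]
eef_rot: [2.944, 0.385, 2.944]
force: [0.1, 0.1, 0.9]
grip_width: 0.0419
grip_force: 0.0
```

```bash
python3 - <<'E'
from h import *
o=ctrl.get_obs(); print(o['time_s'],o['qpos'].round(2),o['grip_width'])
im=ctrl.camera('wrist'); np.save('w3.npy',im)
m=ctrl.camera_model('wrist'); pr=lambda Pw:cv2.projectPoints(np.array(Pw,float).reshape(-1,3),m['rvec'],m['tvec'],m['intrinsics'],None)[0][:,0]
c=pr(W(pan(.025,.06)))[0]; print(c)
x0,y0=int(c[0])-75,max(0,int(c[1])-75); v=cv2.resize(im[y0:y0+150,x0:x0+150,::-1],None,fx=4,fy=4,interpolation=cv2.INTER_CUBIC); cv2.imwrite('pics/w3.png',v)
E
```

```text
7.05 [ 0.31  0.13  1.92 -0.01  0.67 -1.09] 0.04191113449922175
[258.33653182 198.69875173]
```

View pics/w3.png

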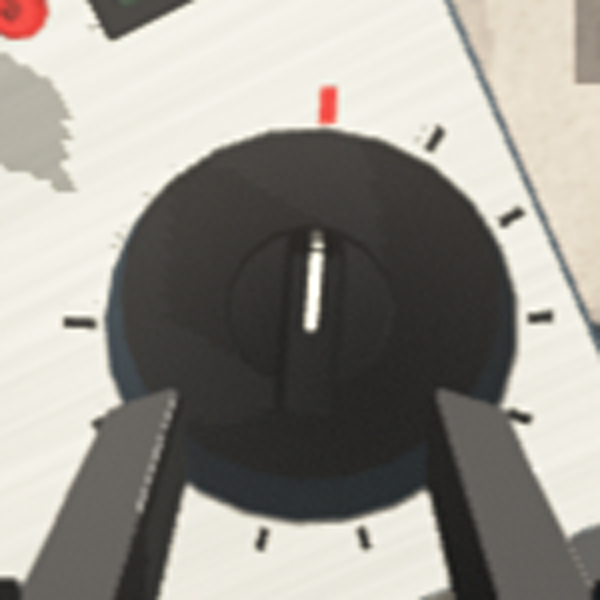

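Pointer (317,232) lines up with the red tick (328,105): knob is off. Now the handle; first I triangulate the open drawer corner (w1 (600,300) ↔ top (450,127)) for clearance, and plan the approach.

```bash
cat >> h.py <<'E'
def hrot(phi=0): # tool y=V, z=-N pitched about V by phi (positive: body leans up-slope)
    M=np.stack([Wd(-U),Wd(Y),Wd(-N)],1); return R.from_matrix(M)*R.from_rotvec([0,phi,0])
E
python3 - <<'E'
from h import *
m=np.load('w1m.npz')
Pm=lambda K,r,t:K@np.hstack([cv2.Rodrigues(r)[0],t.reshape(3,1)])
A=Pm(m['intrinsics'],m['rvec'],m['tvec']);B=Pm(*cam('top'))
for a,b in [((600,300),(450,127)),((530,150),(365,205))]:
    X=cv2.triangulatePoints(A,B,np.array(a)/1.5625,np.array(b)/1.5625)[:,0]; X=X[:3]/X[3]
    d=R.from_euler('z',-P[2]).apply(X-[P[0],P[1],0])-[0,0,.087]; print(X.round(3),'u,v,n',(d@U).round(3),d[1].round(3),(d@N).round(3))
for s in (1,-1):
    Rg=hrot()*R.from_euler('z',0 if s==1 else np.pi); print(Rg.as_euler('xyz').round(2), 'yaw-based q6~', )
    plan(T(W(pan(.04,-.0585,.23)),Rg))
    print('grasp'); plan(T(W(pan(.04,-.0585,.126)),Rg),start=T(W(pan(.04,-.0585,.23)),Rg))
E
```

```text
[0.759 0.156 0.124] u,v,n 0.215 -0.055 -0.059
[0.637 0.303 0.065] u,v,n 0.123 0.121 -0.082
[ 3.14  0.44 -2.85] yaw-based q6~
n 5 row [-0.0087, -0.0224, -0.0316] [0.0, 0.0011, -0.0907] | total [-0.063  -0.1012 -0.1579] [ 1.000e-04  5.600e-03 -4.535e-01]
grasp
n 3 row [0.0, -0.0, 0.0347] [-0.0, -0.0, 0.0] | total [0.    0.    0.104] [-0. -0. -0.]
[ 3.14 -0.44  0.3 ] yaw-based q6~
n 20 row [-0.0079, 0.0021, -0.0079] [0.0004, -0.0, 0.1344] | total [-0.063  -0.1012 -0.1579] [ 7.7000e-03 -2.0000e-04  2.6881e+00]
grasp
n 3 row [-0.0, 0.0, 0.0347] [0.0, -0.0, -0.0] | total [-0.     0.     0.104] [-0. -0.  0.]
```

Call:
jog_arm --pt "0 0 -0.05 0 0 0 0" --pt "0 0 -0.05 0 0 0 0.5" --pt "0 0 -0.05 0 0 0 1" --pt "0 0 0 0 0 0 1"

```text
time_s: 7.5
ee_pos: [0.4512, 0.1828, 0.2992]
eef_rot: [2.936, 0.398, 2.942]
force: [0.2, -1.0, -0.7]
grip_width: 0.0672
grip_force: 0.0
```

```bash
python3 - <<'E'
from h import *
plan(T(W(pan(.04,-.0585,.21)),hrot()))
E
```

```text
n 4 row [-0.011, -0.0279, 0.0027] [0.0003, 0.0024, -0.1134] | total [-0.0617 -0.1018  0.0109] [ 0.0011  0.0095 -0.4535]
```

Call:
jog_arm --pt "-0.011 -0.028 0.0027 0 0.0024 -0.1134 1" --pt "-0.011 -0.028 0.0027 0 0.0024 -0.1134 1" --pt "-0.011 -0.028 0.0027 0 0.0024 -0.1134 1" --pt "-0.011 -0.028 0.0027 0 0.0024 -0.1134 1" --pt "0 0 0 0 0 0 1"

```text
time_s: 8.0
ee_pos: [0.5007, 0.0707, 0.2864]
eef_rot: [-3.14, 0.425, -2.844]
force: [0.2, 0.6, 0.2]
grip_width: 0.0941
grip_force: 0.0
```

```bash
python3 - <<'E'
from h import *
o=ctrl.get_obs(); print(o['qpos'].round(2),o['grip_width'])
plan(T(W(pan(.04,-.0585,.126)),hrot()))
im=ctrl.camera('wrist'); m=ctrl.camera_model('wrist'); np.savez('w4m.npz',**m); np.save('w4.npy',im)
cv2.imwrite('pics/w4.png',cv2.resize(im[:,:,::-1],(800,600),interpolation=cv2.INTER_CUBIC))
pr=lambda Pw:cv2.projectPoints(np.array(Pw,float).reshape(-1,3),m['rvec'],m['tvec'],m['intrinsics'],None)[0][:,0]
print('handle base/tip pred',(pr(W(np.array([pan(.04,-.0585,.098),pan(.04,-.0585,.178)])))*1.5625).round())
print('board top corners pred',(pr(W(np.array([pan(-.045+i*.045,-.06+j*.029,.026) for i,j in [(-1,-1),(-1,1),(1,1),(1,-1)]])))*1.5625).round().tolist())
E
```

```text
[ 0.   -0.1   1.83  0.14  1.01 -1.91] 0.0940951870592589
n 2 row [-0.0019, 0.0016, 0.0384] [-0.0003, -0.0056, 0.0011] | total [-0.004   0.0032  0.0767] [-0.0006 -0.0113  0.0022]
handle base/tip pred [[408. 309.]
 [409. 352.]]
board top corners pred [[368.0, 120.0], [443.0, 120.0], [441.0, 238.0], [370.0, 238.0]]
```

View pics/w4.png

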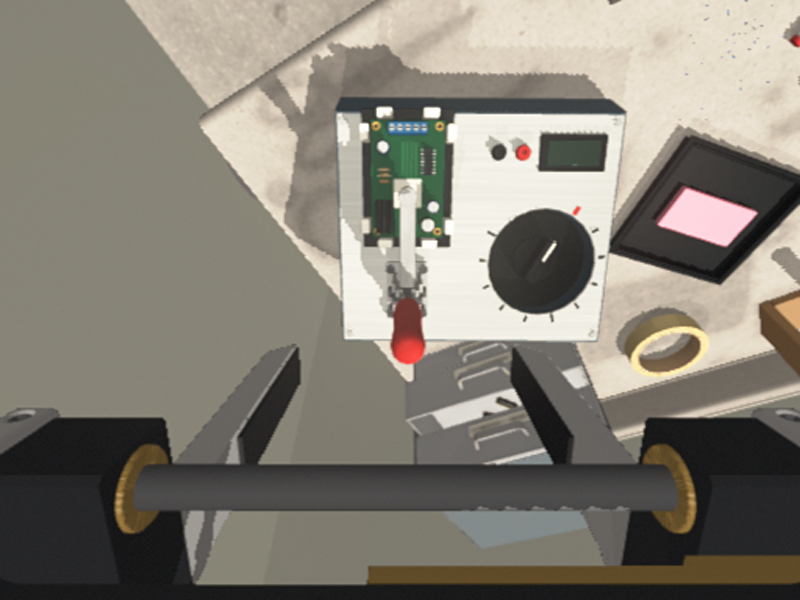

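Handle tip at (408,350) matches the prediction; the board matches within ~2 mm; the cabinet lies well behind. Descend and grip.

Call:
jog_arm --pt "-0.002 0.0016 0.026 0 -0.0056 0.001 1" --pt "-0.002 0.0016 0.026 0 -0.0056 0.001 1" --pt "0 0 0.025 0 0 0 1" --pt "0 0 0 0 0 0 -1" --pt "0 0 0 0 0 0 -1" --squeeze 25

```text
time_s: 8.55
ee_pos: [0.5324, 0.0872, 0.2192]
eef_rot: [3.139, 0.437, -2.848]
force: [-0.5, -0.0, 0.6]
grip_width: 0.0813
grip_force: 0.0
```

Call:
jog_arm --pt "0 0 0 0 0 0 -1" --pt "0 0 0 0 0 0 -1" --pt "0 0 0 0 0 0 -1" --pt "0 0 0 0 0 0 -1"

```text
time_s: 8.95
ee_pos: [0.5328, 0.0865, 0.2195]
eef_rot: [3.14, 0.438, -2.848]
force: [-0.7, 0.8, -0.9]
grip_width: 0.0494
grip_force: 0.0
```

```bash
python3 - <<'E'
from h import *
o=ctrl.get_obs(); print(o['force'],o['grip_width']); plan(T(W(pan(.04,-.0585,.126)),hrot()))
# arc rows: grip point on circle, tool pitch constant-ratio
S=cur(); d=R.from_euler('z',-P[2]).apply(S[:3,3]-[P[0],P[1],0])-[0,0,.087]; print('uvn',d@U,d[1],d@N)
M=24; g0=None
def pose(k):
    th=np.deg2rad(98)*k/M; phi=-.3*k/M
    g=pan(.04+.095*np.sin(th),-.0585,.05+.095*np.cos(th)); r=hrot(phi)
    return T(W(g)+r.apply([0,0,.019]),r)
for k in range(M):
    D=np.linalg.inv(pose(k))@pose(k+1); print(D[[0,2],3].round(4),end=' ')
E
```

```text
[-0.71870733  0.84360348 -0.86806643] 0.04935153407812519
n 1 row [0.0007, -0.0027, 0.0012] [0.0005, 0.0015, -0.0015] | total [ 0.0007 -0.0027  0.0012] [ 0.0005  0.0015 -0.0015]
uvn 0.0406548960180122 -0.05580103445130314 0.1271924921080777
[-0.007   0.0002] [-0.007   0.0008] [-0.0069  0.0014] [-0.0067  0.0019] [-0.0065  0.0025] [-0.0063  0.003 ] [-0.006   0.0035] [-0.0057  0.0039] [-0.0054  0.0044] [-0.005   0.0048] [-0.0046  0.0052] [-0.0041  0.0055] [-0.0037  0.0058] [-0.0032  0.0061] [-0.0026  0.0063] [-0.0021  0.0065] [-0.0015  0.0066] [-0.001   0.0067] [-0.0004  0.0068] [0.0001 0.0068] [0.0007 0.0067] [0.0013 0.0066] [0.0018 0.0064] [0.0023 0.0063]
```

Call:
jog_arm --pt "0 -0.0025 0 0 0 0 -1" --pt "0 0 0 0 0 0 -1" --pt "0 0 0 0 0 0 -1" --pt "0 0 0 0 0 0 -1" --pt "0 0 0 0 0 0 -1"

```text
time_s: 9.45
ee_pos: [0.5339, 0.0831, 0.2191]
eef_rot: [-3.14, 0.438, -2.847]
force: [2.9, -9.6, -0.4]
grip_width: 0.0179
grip_force: 25.0
```

Call:
jog_arm --pt "-0.007 -0.001 0.0002 0 -0.0125 0 -1" --pt "-0.007 0 0.0008 0 -0.0125 0 -1" --pt "-0.0069 0 0.0014 0 -0.0125 0 -1" --pt "-0.0067 0 0.0019 0 -0.0125 0 -1" --pt "-0.0065 0 0.0025 0 -0.0125 0 -1"

```text
time_s: 9.95
ee_pos: [0.5664, 0.0926, 0.2287]
eef_rot: [3.141, 0.501, -2.847]
force: [-3.3, -3.8, 7.4]
grip_width: 0.0178
grip_force: 25.0
```

Call:
jog_arm --pt "-0.0063 0 0.003 0 -0.0125 0 -1" --pt "-0.006 0 0.0035 0 -0.0125 0 -1" --pt "-0.0057 0 0.0039 0 -0.0125 0 -1" --pt "-0.0054 0 0.0044 0 -0.0125 0 -1" --pt "-0.005 0 0.0048 0 -0.0125 0 -1"

```text
time_s: 10.45
ee_pos: [0.6008, 0.103, 0.2283]
eef_rot: [-3.141, 0.569, -2.847]
force: [-0.4, -2.7, 15.5]
grip_width: 0.0176
grip_force: 25.0
```

```bash
python3 - <<'E'
from h import *
S=cur(); S[:3,3]-=S[:3,2]*.019; d=R.from_euler('z',-P[2]).apply(S[:3,3]-[P[0],P[1],0])-[0,0,.087]; u,n=d@U-.04,d@N-.05; print(u,n,np.hypot(u,n),np.rad2deg(np.arctan2(u,n)),d[1],ctrl.get_obs()['qpos'].round(2))
E
```

```text
0.06516893977614119 0.07456260665940685 0.09902814258276149 41.15399053376645 -0.05989037173794425 [ 0.05  0.13  1.78  0.2   0.69 -1.93]
```

Call:
jog_arm --pt "-0.0046 0 0.0052 0 -0.0125 0 -1" --pt "-0.0041 0 0.0055 0 -0.0125 0 -1" --pt "-0.0037 0 0.0058 0 -0.0125 0 -1" --pt "-0.0032 0 0.0061 0 -0.0125 0 -1" --pt "-0.0026 0 0.0063 0 -0.0125 0 -1"

```text
time_s: 10.95
ee_pos: [0.6315, 0.1121, 0.2155]
eef_rot: [-3.141, 0.634, -2.847]
force: [3.3, -0.9, 17.0]
grip_width: 0.0178
grip_force: 25.0
```

Call:
jog_arm --pt "-0.0021 0 0.0065 0 -0.0125 0 -1" --pt "-0.0015 0 0.0066 0 -0.0125 0 -1" --pt "-0.001 0 0.0067 0 -0.0125 0 -1" --pt "-0.0004 0 0.0068 0 -0.0125 0 -1"

```text
time_s: 11.35
ee_pos: [0.651, 0.1179, 0.1977]
eef_rot: [-3.14, 0.685, -2.847]
force: [7.7, 0.7, 17.3]
grip_width: 0.0177
grip_force: 25.0
```

```bash
python3 - <<'E'
from h import *
S=cur(); S[:3,3]-=S[:3,2]*.019; d=R.from_euler('z',-P[2]).apply(S[:3,3]-[P[0],P[1],0])-[0,0,.087]; u,n=d@U-.04,d@N-.05; print(u,n,np.hypot(u,n),np.rad2deg(np.arctan2(u,n)),d[1],ctrl.get_obs()['qpos'].round(2))
E
```

```text
0.09756762364152277 0.024214689284069557 0.10052757014957571 76.06174560616581 -0.06023181208178259 [ 0.07  0.24  1.76  0.31  0.48 -2.03]
```

Call:
jog_arm --pt "0.0006 0 0.0068 0 -0.0125 0 -1" --pt "0.001 0 0.0067 0 -0.0125 0 -1" --pt "0.0014 0 0.0066 0 -0.0125 0 -1" --pt "0.002 0 0.0064 0 -0.0125 0 -1" --pt "0.0023 0 0.006 0 -0.0125 0 -1"

```text
time_s: 11.85
ee_pos: [0.6663, 0.1223, 0.1685]
eef_rot: [-3.139, 0.749, -2.847]
force: [15.1, 2.8, 16.4]
grip_width: 0.0175
grip_force: 25.0
```

```bash
python3 - <<'E'
from h import *
S=cur(); S[:3,3]-=S[:3,2]*.019; d=R.from_euler('z',-P[2]).apply(S[:3,3]-[P[0],P[1],0])-[0,0,.087]; u,n=d@U-.04,d@N-.05; print(u,n,np.hypot(u,n),np.rad2deg(np.arctan2(u,n)),d[1],ctrl.get_obs()['qpos'].round(2))
E
```

```text
0.09841950585627185 -0.009292422180406969 0.09885721138577422 95.39367583503848 -0.06042410722374073 [ 0.07  0.3   1.79  0.46  0.34 -2.18]
```

Call:
jog_arm --pt "0.003 0 0.005 0 0 0 -1" --pt "0.003 0 0.004 0 0 0 -1" --pt "0 0 0 0 0 0 -1"

```text
time_s: 12.15
ee_pos: [0.6677, 0.1228, 0.1573]
eef_rot: [-3.139, 0.748, -2.847]
force: [17.4, 2.3, 13.1]
grip_width: 0.0181
grip_force: 25.0
```

```bash
python3 - <<'E'
from h import *
o=ctrl.get_obs(); print((o['force']@Wd(U)).round(1),(o['force']@Wd(N)).round(1))
S=cur(); S[:3,3]-=S[:3,2]*.019; d=R.from_euler('z',-P[2]).apply(S[:3,3]-[P[0],P[1],0])-[0,0,.087]; u,n=d@U-.04,d@N-.05; print(u,n,np.hypot(u,n),np.rad2deg(np.arctan2(u,n)),d[1])
im=ctrl.camera('top')[100:230,215:365,::-1]; im2=ctrl.camera('scene')[110:250,190:340,::-1]
cv2.imwrite('pics/c5.png',np.hstack([cv2.resize(im,(400,347),interpolation=cv2.INTER_CUBIC),cv2.resize(im2,(372,347),interpolation=cv2.INTER_CUBIC)]))
E
```

```text
21.2 4.5
0.09509109522168208 -0.020074045908608687 0.09718684946843342 101.9203111904421 -0.060405212131397025
```

View pics/c5.png

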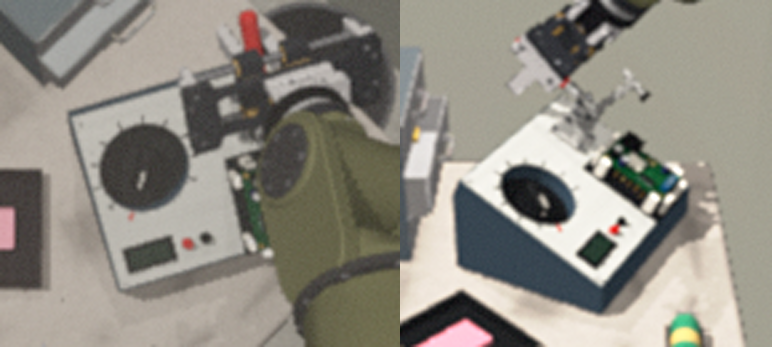

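Picture: the handle lies back up-slope, the arm stands raised clear of the board, knob still at red tick. Release and retreat.

Call:
jog_arm --pt "0 0 0 0 0 0 1" --pt "0 0 0 0 0 0 1" --pt "0 0 0 0 0 0 1" --pt "0 0 0 0 0 0 1" --pt "0 0 0 0 0 0 1"

```text
time_s: 12.75
ee_pos: [0.664, 0.1229, 0.1524]
eef_rot: [3.14, 0.737, -2.848]
force: [-0.3, 0.3, 0.1]
grip_width: 0.0546
grip_force: 0.0
```

```bash
python3 - <<'E'
from h import *
o=ctrl.get_obs(); print(o['force'],o['grip_width'])
plan(T(W(pan(.13,-.06,.2)),hrot(-.15)))
plan(T(W(pan(-.045,-.06,.2)),hrot()),start=T(W(pan(.13,-.06,.2)),hrot(-.15)))
E
```

```text
[-0.34647764  0.27379289  0.14869426] 0.05460665847840981
n 5 row [-0.008, -0.0001, -0.0374] [0.0001, 0.0301, -0.0003] | total [-0.0511 -0.0006 -0.1842] [ 0.0006  0.1503 -0.0015]
n 4 row [0.0436, 0.0, -0.0041] [-0.0, 0.0375, 0.0] | total [ 0.173   0.     -0.0262] [-0.    0.15  0.  ]
```

Call:
jog_arm --pt "-0.008 0 -0.0374 0 0.03 0 1" --pt "-0.008 0 -0.0374 0 0.03 0 1" --pt "-0.008 0 -0.0374 0 0.03 0 1" --pt "-0.008 0 -0.0374 0 0.03 0 1" --pt "-0.008 0 -0.0374 0 0.03 0 1"

```text
time_s: 13.25
ee_pos: [0.5809, 0.0974, 0.3248]
eef_rot: [3.14, 0.586, -2.848]
force: [0.9, -0.9, 0.1]
grip_width: 0.0926
grip_force: 0.0
```

Call:
jog_arm --pt "0.0436 0 -0.004 0 0.0375 0 1" --pt "0.0436 0 -0.004 0 0.0375 0 1" --pt "0.0436 0 -0.004 0 0.0375 0 1" --pt "0.0436 0 -0.004 0 0.0375 0 1" --pt "0 0 0 0 0 0 1"

```text
time_s: 13.75
ee_pos: [0.4274, 0.0513, 0.2473]
eef_rot: [3.14, 0.434, -2.848]
force: [-0.1, -0.2, 0.6]
grip_width: 0.0944
grip_force: 0.0
```

```bash
python3 - <<'E'
from h import *
o=ctrl.get_obs(); print(o['qpos'].round(2),o['grip_width'])
plan(T(W(pan(-.045,-.06,.06)),hrot()))
im=ctrl.camera('wrist'); m=ctrl.camera_model('wrist'); np.savez('w6m.npz',**m); np.save('w6.npy',im)
pr=lambda Pw:cv2.projectPoints(np.array(Pw,float).reshape(-1,3),m['rvec'],m['tvec'],m['intrinsics'],None)[0][:,0]
q=pr(W(np.array([pan(-.045+i*.045,-.06+j*.029,.026) for i,j in [(-1,-1),(-1,1),(1,1),(1,-1)]])))
x0,y0=int(q[:,0].mean())-70,int(q[:,1].mean())-75
v=cv2.resize(im[max(y0,0):max(y0,0)+150,x0:x0+140,::-1],None,fx=4,fy=4,interpolation=cv2.INTER_CUBIC)
print(x0,y0,((q-[x0,max(y0,0)]+.5)*4-.5).round(0).tolist()); cv2.imwrite('pics/w6.png',v)
E
```

```text
[-0.06 -0.26  2.06  0.18  0.95 -2.  ] 0.09438904437739412
n 4 row [-0.0008, -0.0003, 0.0348] [0.0003, -0.0005, -0.0005] | total [-0.0035 -0.0013  0.1394] [ 0.001  -0.0022 -0.002 ]
188 103 [[193.0, 169.0], [377.0, 169.0], [371.0, 438.0], [199.0, 439.0]]
```

View pics/w6.png

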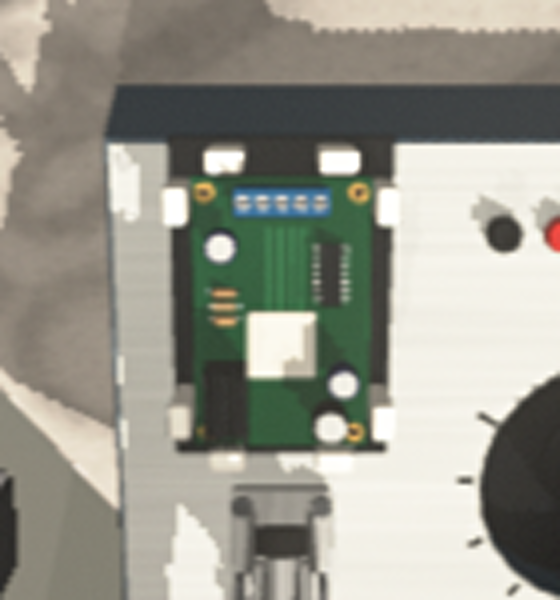

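Board spans crop x 190–377, y 177–447 (predicted 193–377, 169–438): centred within ~2.5 mm up-slope. Descend with that correction.

Call:
jog_arm --pt "-0.0055 -0.0013 0.045 0 0 0 0.7" --pt "0 0 0.045 0 0 0 0.7" --pt "0 0 0.045 0 0 0 0.7" --pt "0 0 0.025 0 0 0 0.7" --pt "0 0 0 0 0 0 0.7"

```text
time_s: 14.3
ee_pos: [0.5003, 0.0724, 0.1033]
eef_rot: [3.139, 0.433, -2.848]
force: [0.0, 0.1, 0.8]
grip_width: 0.0799
grip_force: 0.0
```

```bash
python3 - <<'E'
from h import *
plan(T(W(pan(-.043,-.06,.010)),hrot()))
E
```

```text
n 1 row [0.0025, -0.0002, 0.0268] [0.0023, -0.0038, -0.0014] | total [ 0.0025 -0.0002  0.0268] [ 0.0023 -0.0038 -0.0014]
```

Call:
jog_arm --pt "0.002 0 0.013 0 -0.003 -0.001 0.7" --pt "0 0 0.013 0 0 0 0.7" --pt "0 0 0 0 0 0 0.6" --pt "0 0 0 0 0 0 -1" --pt "0 0 0 0 0 0 -1" --squeeze 15

```text
time_s: 14.8
ee_pos: [0.5096, 0.0746, 0.0832]
eef_rot: [3.141, 0.442, -2.846]
force: [-0.2, -0.2, 0.0]
grip_width: 0.063
grip_force: 0.0
```

Call:
jog_arm --pt "0 0 0 0 0 0 -1" --pt "0 0 0 0 0 0 -1" --pt "0 0 0 0 0 0 -1" --pt "0 0 0 0 0 0 -1"

```text
time_s: 15.2
ee_pos: [0.5095, 0.0746, 0.083]
eef_rot: [3.141, 0.442, -2.846]
force: [-5.5, -0.7, 8.6]
grip_width: 0.0571
grip_force: 15.0
```

```bash
python3 - <<'E'
from h import *
o=ctrl.get_obs();f=o['force'];print((f@Wd(U)).round(1),(f@Wd(Y)).round(1),(f@Wd(N)).round(1),o['moment'],o['grip_width'],o['grip_force'])
plan(T(W(pan(-.043,-.06,.010)),hrot()))
E
```

```text
-1.4 0.9 10.1 [0.06467251 0.37719022 0.04796755] 0.057146036364307796 15.000751912593842
n 1 row [0.0027, 0.0005, 0.0044] [0.0004, 0.0054, -0.0001] | total [0.0027 0.0005 0.0044] [ 0.0004  0.0054 -0.0001]
```

Call:
jog_arm --pt "0 0 0 0 0 0 -1" --pt "0 0 -0.008 0 0 0 -1" --pt "0 0 -0.015 0 0 0 -1" --pt "0 0 -0.02 0 0 0 -1" --pt "0 0 -0.03 0 0 0 -1" --squeeze 25

```text
time_s: 15.7
ee_pos: [0.4784, 0.0654, 0.1481]
eef_rot: [3.14, 0.438, -2.847]
force: [-0.6, -0.1, -0.9]
grip_width: 0.0573
grip_force: 25.0
```

Call:
jog_arm --pt "0 0 -0.04 0 0 0 -1" --pt "0 0 -0.04 0 0 0 -1" --pt "0 0 -0.04 0 0 0 -1" --pt "0 0 0 0 0 0 -1" --pt "0 0 0 0 0 0 -1"

```text
time_s: 16.2
ee_pos: [0.4303, 0.0504, 0.257]
eef_rot: [3.141, 0.442, -2.846]
force: [0.9, -0.7, -1.8]
grip_width: 0.0575
grip_force: 25.0
```

```bash
python3 - <<'E'
from h import *
o=ctrl.get_obs();print(o['force'],o['grip_width'],o['qpos'].round(2))
# tray pose refine in top image: bed axis direction
tr=np.array([.4844,.3963]); 
for yaw in np.deg2rad([87.7,-92.3]):
    # board x -> tool -x ; tool down: x=-bx, y=left of bx, z down
    bx=np.array([np.cos(yaw),np.sin(yaw),0]); by=np.array([-bx[1],bx[0],0])
    r=R.from_matrix(np.stack([-bx,by,[0,0,-1]],1)); print(r.as_euler('xyz').round(2),'q6~',(np.arctan2(tr[1],tr[0])+np.pi/2-r.as_euler('xyz')[2]).round(2))
    plan(T([tr[0],tr[1],.15],r))
E
```

```text
[ 0.91107928 -0.68363762 -1.8069484 ] 0.057528406996661535 [-0.06 -0.27  2.04  0.18  0.96 -2.  ]
[-3.14  0.   -1.61] q6~ 3.87
n 10 row [-0.0284, 0.021, 0.0172] [-0.0272, 0.0384, -0.1214] | total [-0.092   0.3152  0.1619] [-0.2725  0.3837 -1.2142]
[3.14 0.   1.53] q6~ 0.73
n 14 row [0.0143, 0.0251, 0.0065] [0.03, 0.0213, 0.1336] | total [-0.092   0.3152  0.1619] [0.42   0.2983 1.8708]
```

```bash
cat >> h.py <<'E'
TY=np.deg2rad(-92.3)
def trot(yaw=None):
    yaw=TY if yaw is None else yaw
    bx=np.array([np.cos(yaw),np.sin(yaw),0]); return R.from_matrix(np.stack([-bx,[-bx[1],bx[0],0],[0,0,-1]],1))
E
python3 - <<'E'
from h import *
m=np.load('w4m.npz'); Rm=cv2.Rodrigues(m['rvec'])[0];o=-Rm.T@m['tvec']
def pl(uv,z):
    d=Rm.T@np.linalg.inv(m['intrinsics'])@np.array([*uv,1.]);return o+d*(z-o[2])/d[2]
im=np.load('w4.npy').astype(int); p=((im[:,:,0]>im[:,:,1]+25)&(im[:,:,2]>im[:,:,1]+5)&(im[:,:,0]>150)).astype(np.uint8)
p[:,:410]=0
c,_=cv2.findContours(p,0,1);c=max(c,key=cv2.contourArea);r=cv2.minAreaRect(c);M=cv2.moments(c);ct=[M['m10']/M['m00'],M['m01']/M['m00']];print(r,ct,pl(ct,.012))
b=np.array([pl(q,.012) for q in cv2.approxPolyDP(c,4,True)[:,0]]);print(b.round(4),np.linalg.norm(np.diff(b,axis=0),axis=1))
plan(T([.484,.396,.2],trot()))
E
```

```text
((452.4000549316406, 139.30001831054688), (57.86968231201172, 28.77672576904297), 18.434947967529297) [451.88012255840675, 138.7421166858164] [0.48157265 0.39540389 0.012     ]
[[0.5029 0.3521 0.012 ]
 [0.5046 0.4405 0.012 ]
 [0.4623 0.4418 0.012 ]
 [0.4603 0.3527 0.012 ]] [0.08834251 0.04226509 0.08909762]
n 14 row [0.0135, 0.0256, 0.003] [0.03, 0.0213, 0.1336] | total [-0.1129  0.315   0.1165] [0.42   0.2983 1.8708]
```

Call:
jog_arm --pt "0.0135 0.0256 0.003 0.03 0.0213 0.133 -1" --pt "0.0135 0.0256 0.003 0.03 0.0213 0.133 -1" --pt "0.0135 0.0256 0.003 0.03 0.0213 0.133 -1" --pt "0.0135 0.0256 0.003 0.03 0.0213 0.133 -1" --pt "0.0135 0.0256 0.003 0.03 0.0213 0.133 -1"

```text
time_s: 16.7
ee_pos: [0.3769, 0.1508, 0.2267]
eef_rot: [3.046, 0.316, 2.863]
force: [-0.7, -1.0, -1.3]
grip_width: 0.0574
grip_force: 25.0
```

Call:
jog_arm --pt "0.0135 0.0256 0.003 0.03 0.0213 0.133 -1" --pt "0.0135 0.0256 0.003 0.03 0.0213 0.133 -1" --pt "0.0135 0.0256 0.003 0.03 0.0213 0.133 -1" --pt "0.0135 0.0256 0.003 0.03 0.0213 0.133 -1" --pt "0.0135 0.0256 0.003 0.03 0.0213 0.133 -1"

```text
time_s: 17.2
ee_pos: [0.3873, 0.2907, 0.2089]
eef_rot: [3.045, 0.142, 2.207]
force: [-0.7, -0.7, -1.1]
grip_width: 0.0574
grip_force: 25.0
```

Call:
jog_arm --pt "0.0135 0.0256 0.003 0.03 0.0213 0.133 -1" --pt "0.0135 0.0256 0.003 0.03 0.0213 0.133 -1" --pt "0.0135 0.0256 0.003 0.03 0.0213 0.133 -1" --pt "0.0135 0.0256 0.003 0.03 0.0213 0.133 -1" --pt "0 0 0 0 0 0 -1"

```text
time_s: 17.7
ee_pos: [0.4587, 0.3815, 0.1977]
eef_rot: [3.125, 0.025, 1.679]
force: [0.0, -0.5, -0.4]
grip_width: 0.0573
grip_force: 25.0
```

```bash
sed -i 's/deg2rad(-92.3)/deg2rad(-91.6)/' h.py; python3 - <<'E'
from h import *
o=ctrl.get_obs();print(o['time_s'],o['ee_pos'],o['qpos'].round(2),o['grip_width']); plan(T([.483,.396,.09],trot()))
im=ctrl.camera('wrist'); m=ctrl.camera_model('wrist'); np.savez('w7m.npz',**m); np.save('w7.npy',im)
cv2.imwrite('pics/w7.png',cv2.resize(im[:,:,::-1],(800,600),interpolation=cv2.INTER_CUBIC))
E
```

```text
17.7 [0.45865815 0.38154857 0.19768291] [ 0.65  0.41  1.39 -0.03  1.34  0.54] 0.057268467505558425
n 3 row [0.0049, 0.008, 0.0359] [0.0062, 0.0079, 0.0456] | total [0.0144 0.0239 0.1078] [0.0186 0.0237 0.1367]
```

View pics/w7.png

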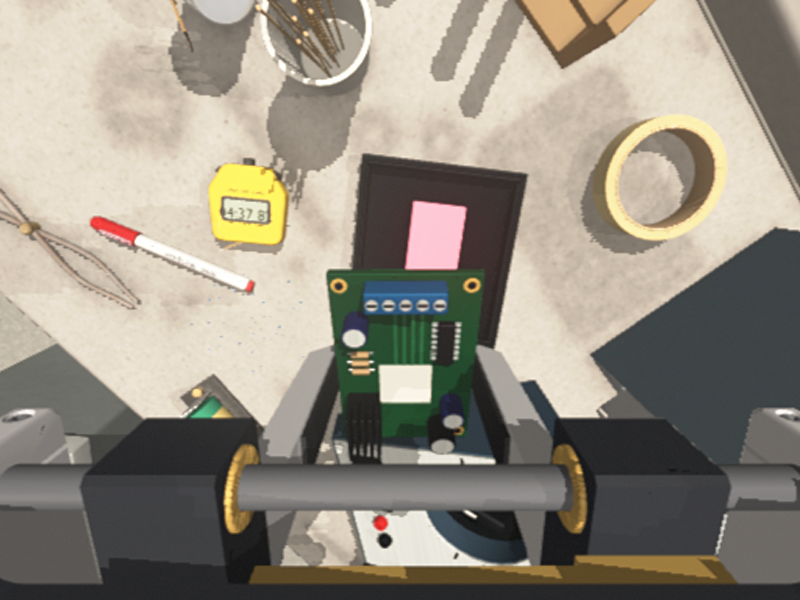

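Picture: board held level, near edge from (328,271) to (484,270) untwisted, tray bed beyond (far edge (412,201)–(466,207)). I compute the board's offset in the tool and the final target numerically.

```bash
python3 - <<'E'
from h import *
m=np.load('w7m.npz'); Rm=cv2.Rodrigues(m['rvec'])[0];o=-Rm.T@m['tvec']; S=cur(); Si=np.linalg.inv(S)
K=m['intrinsics']
def ray(uv): return Rm.T@np.linalg.inv(K)@np.array([uv[0]/1.5625,uv[1]/1.5625,1.])
def tool(uv,z):
    d=S[:3,:3].T@ray(uv); p=(Si@np.append(o,1))[:3]; return (p+d*(z-p[2])/d[2]).round(4)
def wz(uv,z):
    d=ray(uv); return (o+d*(z-o[2])/d[2]).round(4)
for c in [(328,271),(484,270)]: print('corner tool',tool(c,-.0116))
print('tray outer far corners z=.014',wz((363,154),.014),wz((526,174),.014)); print('bed far corners',wz((412,201),.012),wz((466,207),.012))
E
```

```text
corner tool [ 0.0437 -0.0311 -0.0116]
corner tool [ 0.0441  0.0304 -0.0116]
tray outer far corners z=.014 [0.4166 0.4703 0.014 ] [0.5479 0.47   0.014 ]
bed far corners [0.4594 0.4386 0.012 ] [0.5042 0.4388 0.012 ]
```

```bash
python3 - <<'E'
from h import *
m=np.load('w7m.npz'); S=cur(); im=np.load('w7.npy').astype(int); K=m['intrinsics']
Rm=cv2.Rodrigues(m['rvec'])[0];o=-Rm.T@m['tvec']; p=(np.linalg.inv(S)@np.append(o,1))[:3]
Rt=S[:3,:3].T@Rm.T@np.linalg.inv(K)
g=(im[:,:,1]>im[:,:,0]+12)&(im[:,:,1]>im[:,:,2]+5)
for r in list(range(172,240,8))+[260,270,275,278,282,286]:
    c=np.where(g[r,195:325])[0]+195
    if len(c)<5: print(r,'none');continue
    l,rr=c.min()-.5,c.max()+.5; A=Rt@[l,r,1];B=Rt@[rr,r,1]
    # scale so that y-difference = .058
    A/=A[2];B/=B[2]; k=.058/(B[1]-A[1]); print(r,l,rr,'x %.4f ymid %.4f z %.4f'%(p[0]+k*A[0],p[1]+k*(A[1]+B[1])/2,p[2]+k))
E
```

```text
172 236.5 309.5 x 0.0348 ymid 0.0102 z 0.0374
180 209.5 309.5 x 0.0420 ymid -0.0006 z -0.0224
188 210.5 308.5 x 0.0367 ymid -0.0006 z -0.0205
196 211.5 307.5 x 0.0312 ymid -0.0006 z -0.0185
204 212.5 306.5 x 0.0254 ymid -0.0006 z -0.0164
212 212.5 305.5 x 0.0201 ymid -0.0009 z -0.0160
220 213.5 304.5 x 0.0139 ymid -0.0009 z -0.0138
228 214.5 303.5 x 0.0074 ymid -0.0009 z -0.0115
236 215.5 302.5 x 0.0007 ymid -0.0009 z -0.0091
260 218.5 299.5 x -0.0216 ymid -0.0009 z -0.0011
270 218.5 298.5 x -0.0298 ymid -0.0012 z -0.0008
275 243.5 298.5 x -0.0838 ymid 0.0117 z 0.0790
278 219.5 298.5 x -0.0368 ymid -0.0009 z -0.0001
282 none
286 none
```

The board has pitched ~16° in the grip (near end up); I'll tilt the tool −0.28 rad about y to level it, then recheck over the bed.

```bash
cat >> h.py <<'E'
def place(z,dx=0,dy=0,tilt=-.28): return T([.4834+dx,.3893+dy,z],trot(np.deg2rad(-91.2))*R.from_rotvec([0,tilt,0]))
E
python3 -c "
from h import *
plan(place(.08))"
```

```text
n 3 row [0.0066, 0.0085, 0.0391] [0.0127, -0.0851, 0.0435] | total [0.0086 0.0244 0.1185] [ 0.0382 -0.2552  0.1304]
```

Call:
jog_arm --pt "0.0066 0.0085 0.039 0.0127 -0.085 0.0435 -1" --pt "0.0066 0.0085 0.039 0.0127 -0.085 0.0435 -1" --pt "0.0066 0.0085 0.039 0.0127 -0.085 0.0435 -1" --pt "0 0 0 0 0 0 -1" --pt "0 0 0 0 0 0 -1"

```text
time_s: 18.25
ee_pos: [0.4829, 0.3896, 0.083]
eef_rot: [3.14, 0.277, 1.552]
force: [0.4, -0.0, 0.2]
grip_width: 0.0573
grip_force: 25.0
```

```bash
cat > meas.py <<'E'
from h import *
S=cur(); m=ctrl.camera_model('wrist'); im=ctrl.camera('wrist').astype(int); K=m['intrinsics']
Rm=cv2.Rodrigues(m['rvec'])[0];o=-Rm.T@m['tvec']; p=(np.linalg.inv(S)@np.append(o,1))[:3]; Rt=S[:3,:3].T@Rm.T@np.linalg.inv(K)
g=(im[:,:,1]>im[:,:,0]+12)&(im[:,:,1]>im[:,:,2]+5); X=[]
for r in range(165,280):
    c=np.where(g[r,195:325])[0]+195
    if len(c)<20: continue
    A=Rt@[c.min()-.5,r,1];B=Rt@[c.max()+.5,r,1];A/=A[2];B/=B[2];k=.058/(B[1]-A[1])
    X.append([r,p[0]+k*A[0],p[1]+k*(A[1]+B[1])/2,p[2]+k])
X=np.array(X); good=np.abs(X[:,3]-np.median(X[:,3]))<.03; X=X[good]; f=np.polyfit(X[:,1],X[:,3],1); e=X[0]; print('z=%.4f+%.3fx'%(f[1],f[0]),'near edge row',e.round(4),'y',np.median(X[:,2]).round(4),len(X))
th=np.arctan(-f[0]); xe=np.array([e[1],np.median(X[:,2]),f[1]+f[0]*e[1]]); c=xe+.045*np.array([-np.cos(th),0,np.sin(th)])+.004*np.array([np.sin(th),0,np.cos(th)])
bx=S[:3,:3]@np.array([np.cos(th),0,-np.sin(th)]); print('underside centre world',(S@np.append(c,1))[:3].round(4),'board axis',bx.round(3), 'tcp',S[:3,3].round(4))
# pink (bed) visible
q=(im[:,:,0]>im[:,:,1]+35)&(im[:,:,2]>im[:,:,1]+10)&(im[:,:,0]>130); q[:,:230]=0;q[:,340:]=0
ys,xs=np.where(q); 
if len(ys)>20:
    def wz(uv,z): d=Rm.T@np.linalg.inv(K)@np.array([*uv,1.]); return (o+d*(z-o[2])/d[2]).round(4)
    y0=ys.min()+3; row=xs[ys==y0]; yf=np.median([ys[xs==x].min() for x in np.unique(xs)[5:-5]]); print('bed px',ys.min(),ys.max(),'far edge',wz((np.mean(row),yf-.5),.012),'sides',wz((row.min()-.5,y0),.012),wz((row.max()+.5,y0),.012))
E
python3 meas.py; python3 -c "
from h import *
plan(place(.04))"
```

```text
z=-0.0092+-0.359x near edge row [ 1.74e+02  4.52e-02 -5.00e-04 -2.13e-02] y -0.0007 91
underside centre world [0.4823 0.3954 0.0881] board axis [0.018 0.998 0.067] tcp [0.4829 0.3896 0.083 ]
bed px 127 171 far edge [0.4844 0.4405 0.012 ] sides [0.4621 0.4388 0.012 ] [0.505  0.4381 0.012 ]
n 2 row [0.0059, -0.0002, 0.0219] [0.0027, -0.0027, 0.0003] | total [ 0.0117 -0.0005  0.0438] [ 0.0053 -0.0055  0.0006]
```

```bash
python3 -c "
from h import *
A=place(.022,.0005,0,-.31);plan(A);plan(place(.0085,.0005,0,-.31),start=A)"
```

```text
n 2 row [0.0086, -0.0, 0.0305] [0.0027, -0.0177, 0.0003] | total [ 0.0166 -0.0001  0.0611] [ 0.0053 -0.0355  0.0006]
n 1 row [0.0041, 0.0, 0.0129] [0.0, -0.0, 0.0] | total [0.0041 0.     0.0129] [-0. -0. -0.]
```

Call:
jog_arm --pt "0.0086 0 0.0305 0.0027 -0.0177 0 -1" --pt "0.0086 0 0.0305 0.0027 -0.0177 0 -1" --pt "0.0014 0 0.0043 0 0 0 -1" --pt "0 0 0 0 0 0 -1"

```text
time_s: 18.7
ee_pos: [0.4843, 0.3893, 0.0182]
eef_rot: [3.141, 0.31, 1.549]
force: [0.1, -1.1, -0.7]
grip_width: 0.0574
grip_force: 25.0
```

```bash
python3 -c "
from h import *
plan(place(.0085,.0005,0,-.31))"; python3 meas.py
```

```text
n 1 row [0.003, -0.0004, 0.0092] [0.0, -0.0003, -0.0009] | total [ 0.003  -0.0004  0.0092] [ 0.     -0.0003 -0.0009]
z=-0.0104+-0.321x near edge row [ 1.73e+02  4.58e-02 -5.00e-04 -2.11e-02] y -0.0007 102
underside centre world [0.4837 0.3955 0.0241] board axis [0.022 1.    0.001] tcp [0.4843 0.3893 0.0182]
bed px 159 171 far edge [0.486  0.4405 0.012 ] sides [0.4665 0.4406 0.012 ] [0.5046 0.4398 0.012 ]
```

Call:
jog_arm --pt "0.0016 0 0.005 0 0 0 -1" --pt "0.0014 0 0.0042 0 0 0 -1" --pt "0 0 0 0 0 0 -1"

```text
time_s: 19.05
ee_pos: [0.4841, 0.3893, 0.0068]
eef_rot: [-3.141, 0.311, 1.549]
force: [1.1, 0.5, -0.3]
grip_width: 0.0574
grip_force: 25.6
```

Call:
jog_arm --pt "0 0 0 0 0 0 0.3" --pt "0 0 0 0 0 0 0.45" --pt "0 0 0 0 0 0 0.45" --pt "0 0 0 0 0 0 0.45"

```text
time_s: 19.45
ee_pos: [0.4839, 0.3891, 0.0066]
eef_rot: [-3.141, 0.312, 1.549]
force: [0.1, -0.6, 4.0]
grip_width: 0.0681
grip_force: 1.8
```

```bash
python3 -c "
from h import *
print(ctrl.get_obs()['grip_width']);A=place(.08,.0005,0,-.31);plan(A,4);"
```

```text
0.06810070739127363
n 4 row [-0.0056, -0.0, -0.0175] [-0.0003, 0.0005, -0.0002] | total [-0.0224 -0.0001 -0.0699] [-0.0014  0.0021 -0.0009]
```

Call:
jog_arm --pt "-0.002 0 -0.006 0 0 0 0.45" --pt "-0.0056 0 -0.0175 0 0 0 0.45" --pt "-0.009 0 -0.028 0 0 0 0.45" --pt "-0.012 0 -0.037 0 0 0 0.45" --pt "-0.012 0 -0.037 0 0 0 0.45"

```text
time_s: 19.95
ee_pos: [0.4838, 0.3888, 0.141]
eef_rot: [-3.141, 0.312, 1.549]
force: [0.9, 0.4, -0.3]
grip_width: 0.0682
grip_force: 0.0
```

Call:
jog_arm --pt "-0.014 0 -0.04 0 0 0 0.45" --pt "0 0 0 0 0.08 0 0.45" --pt "0 0 0 0 0.08 0 0.45" --pt "0 0 0 0 0.08 0 0.45" --pt "0 0 0 0 0.07 0 0.45"

```text
time_s: 20.45
ee_pos: [0.4841, 0.3879, 0.1825]
eef_rot: [3.141, -0.002, 1.549]
force: [-0.2, -0.5, 1.1]
grip_width: 0.068
grip_force: 0.0
```

```bash
python3 - <<'E'
from h import *
im=ctrl.camera('wrist'); m=ctrl.camera_model('wrist'); np.save('w8.npy',im)
Rm=cv2.Rodrigues(m['rvec'])[0];o=-Rm.T@m['tvec'];K=m['intrinsics'];pr=lambda Pw:cv2.projectPoints(np.array(Pw,float).reshape(-1,3),m['rvec'],m['tvec'],K,None)[0][:,0]
def wz(uv,z): d=Rm.T@np.linalg.inv(K)@np.array([*uv,1.]); return (o+d*(z-o[2])/d[2]).round(4)
i=im.astype(int); g=((i[:,:,1]>i[:,:,0]+12)&(i[:,:,1]>i[:,:,2]+5)).astype(np.uint8)
c0=pr([[.4835,.396,.016]])[0]; print(c0)
g=cv2.morphologyEx(g,cv2.MORPH_CLOSE,np.ones((9,9)))
n,l,s,_=cv2.connectedComponentsWithStats(g); k=1+np.argmax(s[1:,4]); c=cv2.findContours((l==k).astype(np.uint8),0,1)[0][0]; r=cv2.minAreaRect(c); print(s[k],r)
b=np.array([wz(q,.016) for q in cv2.boxPoints(r)]); print(b.round(4).tolist(),b.mean(0),np.linalg.norm(np.diff(b,axis=0),axis=1))
E
```

```text
[258.78899529 172.88044363]
[ 235  138   48   70 2438] ((258.4999694824219, 172.49996948242188), (68.99998474121094, 46.99999237060547), 90.0)
[[0.4553, 0.4402, 0.016], [0.513, 0.4389, 0.016], [0.5129, 0.3498, 0.016], [0.4512, 0.3512, 0.016]] [0.4831   0.395025 0.016   ] [0.05771464 0.08910006 0.06171588]
```

```bash
python3 - <<'E'
from h import *
im=np.load('w8.npy').astype(int); m=ctrl.camera_model('wrist'); Rm=cv2.Rodrigues(m['rvec'])[0];o=-Rm.T@m['tvec'];K=m['intrinsics']
def wz(uv,z): d=Rm.T@np.linalg.inv(K)@np.array([*uv,1.]); return o+d*(z-o[2])/d[2]
g=(im[:,:,1]>im[:,:,0]+12)&(im[:,:,1]>im[:,:,2]+5)
for r in range(142,208,10):
    c=np.where(g[r,225:295])[0]+225; a,b=wz((c.min()-.5,r),.016),wz((c.max()+.5,r),.016); print(r,(b-a)[0].round(4),((a+b)/2).round(4))
# tray outer edges along row 172: dark vs bright
gray=im.mean(2)
print('row172',[int(v) for v in gray[172,195:325:3]])
d=gray[172]<75; xs=np.where(d[170:350])[0]+170; print(xs.min(),xs.max(),wz((xs.min(),172),.014).round(4),wz((xs.max(),172),.014).round(4))
E
```

```text
142 0.0505 [0.4884 0.4346 0.016 ]
152 0.0585 [0.4844 0.4224 0.016 ]
162 0.059 [0.4841 0.4099 0.016 ]
172 0.0596 [0.4838 0.3971 0.016 ]
182 0.0589 [0.4829 0.3841 0.016 ]
192 0.0582 [0.4832 0.3709 0.016 ]
202 0.0405 [0.492  0.3571 0.016 ]
row172 [212, 213, 204, 205, 61, 53, 50, 58, 57, 58, 54, 56, 52, 50, 68, 92, 117, 120, 68, 92, 100, 102, 102, 102, 87, 60, 60, 63, 64, 54, 49, 49, 48, 49, 50, 47, 40, 51, 52, 220, 216, 214, 216, 217]
207 309 [0.4175 0.3983 0.014 ] [0.5476 0.3953 0.014 ]
```

```bash
python3 -c "
from station import ctrl
print(ctrl.hand_in())"
```

```text
the job is handed in; nothing more can be done
None
```

I handed the job in: the knob went to its off stop first, then the clamp was thrown open, and the board now lies flat and within about 1–2 mm of centre on the pink bed; I viewed 11 pictures, one over the limit of 10, and did not look at the knob or clamp again at the end.

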